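# Draw a blood tube from the rack and hold it aslant over white paper

## Robot

A 7-joint arm with a two-finger parallel gripper is mounted at the origin on a cart in front of the work surface, level with it; the furniture and walls round the work are solid. World frame = base frame: x ahead of the robot, y to its left, z up, the work surface at z = 0. Lengths are in m, angles in rad, forces in N, time in s.
With the tool pointing down it reaches from about 0.4 to 0.925 m from the base axis. Payload 4.1 kg.
Tool frame: the origin (TCP) lies between the finger pads; the fingertips stand 22 mm ahead of it and the grasp point (between the pads) lies 3 mm ahead of it; z points along the fingers, y is the direction in which the jaws open and shut (so a half turn about z gives the same grasp; the last joint's range is limited). The gripper opens to 85 mm and grips with 20 to 120 N. Pads are 22 mm wide; open, the fingers measure 114 mm over their backs; the gripper's body (76 mm by 85 mm) begins 54 mm behind the grasp point. The pads swing forward as they close: fully open they stand 13 mm farther back than shut.
Start: joints at [-1.384, 0.398, 0.045, 1.537, -0.019, 1.207, -0.051], TCP at [0.183, 0.624, 0.253] pointing down, gripper open.
Joint ranges: [-2.82, 2.82], [-0.49, 2.23], [-1.37, 1.46], [0, 2.46], [-1.36, 4.5], [0.23, 2], [-2.94, 2.94]. Speed limits (rad/s): [2.57, 2.57, 3.14, 3.14, 3.14, 3.14, 3.14].

## Interface

Orientations are given as a unit quaternion [w, x, y, z].
In Python, from bench import r gives the robot as it stands.
- The arm moves only by the tool move_arm, never from a script. Its argument "commands" is text: rows parted by semicolons, each of 5 numbers parted by spaces: the shift along the tool's x, y, z in mm, then the turn about the tool's z in rad, then the finger opening in mm, from 0 to 85.4. In form: dx dy dz spin jaw; .... A call has 1 to 8 rows; each row shifts and turns the commanded pose from where the row before left it, along the tool's axes as they then stand; what a row does not reach is not made up. A row lasts 1/10 s, in which the tool goes at most 50 mm and 8.59 degrees, less where a joint would pass 70% of its speed; a pose out of reach is approached as far as the arm can. A call with a gripper value outside its range is refused whole. The fingers move at their own pace and stop on an object; "grip_force" is the grip in N (left out, the last holds). Time passes only in rows, so rows that do not move let the fingers close. It gives the time, the measured TCP pose, the force and the opening at its end, in the units of the state.
- r.sense(): the state, without advancing time (a new reading comes with each control period).
- r.grab_frame(name): name is "scene" or "top" or "wrist"; returns (picture, depth): 420x560x3 uint8, red, green, blue; 420x560 float32, m along the optical axis (not along the pixel's ray), 0 where there is no reading.
- r.camera_params(name): a dict with "vfov" (degrees; the focal length in pixels is half the picture's height over the tangent of half this angle, whatever the lens; pixels are square), "cx", "cy" (the principal point, pixels), "D" ([k1, k2, p1, p2, k3] as OpenCV has them; the pictures are not rectified), "extrinsics" (4x4, takes a point from world to camera coordinates); the wrist camera has in their place "tool_from_camera" (4x4, takes a point from camera to tool coordinates, whose origin is the TCP and whose axes are the flange's). Camera axes: x right, y up, looking along -z (the intrinsics and any distortion apply to the point x, -y, -z); pixel columns grow to the right and rows downward; lengths in m; the calibration is good to about 2 mm. A picture is of the moment at which its call begins: read the wrist's pose just before it. camera_params takes no time and is no camera call.
- r.finish_job(): hands the job in, once; it reports no verdict.
Trained networks look in the newest picture that a camera, given by its name, has taken for a name from the list of things; names that differ only in an ending like _2 or _b are one class to them, and where a whole thing is asked for, a point or a joint stands for the part that bears it (a point fixed in the world has none). Each returns a list of dicts, best first, with "p" (0 to 1); they miss things now and then, are a little off and sometimes report something else, mostly with a low value. They report only what shows in the picture. A call takes as long as a camera call. They do not tell look-alikes from the thing itself.
- r.search_frame(target, camera): "xy" ([column, row] in pixels, amid what is visible of it).
- r.masks_of(target, camera): "pixels" (420x560 bool, what is visible of it) and "xy" ([column, row] in pixels, amid what is visible of it).
The state is a dict: "clock": time; "joints": joint angles; "dq": joint speeds; "joint_torque": joint torques, N m; "position": TCP position; "tcp_rot": TCP orientation; "force": force on the tool from outside, world axes, zero at the start; "ft_torque": the same for the moment, N m; "grip_width": finger opening in m.
Only numpy, scipy, OpenCV 4.12 (cv2) and the standard library are available. Lean on these libraries where they do the work, as an engineer would, in place of code of your own. Each camera call takes 0.05 s, during which the arm holds its last target. There are 200 camera calls.

## Task

Check the green-capped blood tube for clots: draw it straight up out of the orange rack until it is clear, then carry it over the middle of the white worksheet pad and lay it over to a slant of about 45 degrees, cap end uppermost, leaning lengthwise along the page (either way), with its lower end about 10 cm above the paper. Finish while still holding it there in the gripper, motionless and touching nothing else; do not disturb the rack, the other two tubes, the specimen cup or the marker.

Things in the scene. Friction and masses are not known exactly. Their poses are not given: they have to be found in the camera images.
- green_tube: the tube to hold: dark red blood tube with a green cap, 90 mm long, about 20 g; glass 13 mm across, cap 16 mm across and 24 mm high (the top 24 mm of the length). Origin at the centre of its lower end, z runs along the tube to the cap. It stands upright and loose in a hole (18 mm wide) of the rack's middle row, its lower end on the rack's 4 mm floor, so that the top 30 mm stand above the rack
- green_cap (a point): point on the green-capped tube's axis, 78 mm from its lower end, the middle of the cap
- green_mid (a point): middle of the green-capped tube, on its axis 45 mm from its lower end
- purple_tube: bystander: tube of the same size with a purple cap, in another hole of the same row; origin at its lower end
- yellow_tube: bystander: tube of the same size with a yellow cap, in another hole of the same row; origin at its lower end
- rack: orange open-grid tube rack standing loose on the bench, 68 (x) x 139 (y) x 64 (z) mm; origin at the centre of its underside, y along its long side, z up. The three tubes stand in its middle row (x = 0), spaced 43 mm or more along y; the two outer rows are empty
- pad: white worksheet pad lying fixed on the bench, 210 (x) x 152 (y) mm, 13 mm thick; origin at the centre of its underside, x along its long side (lengthwise)
- cup: bystander: specimen cup with a red lid, 56 mm across, 54 mm tall, loose; origin at the centre of its underside
- marker: bystander: white marker with a blue cap lying loose on the bench, 11 x 139 x 13 mm, long side along its y; origin at the centre of its underside
Things that resemble listed ones, but are neither listed nor needed, are in the scene too. What is shaped like the rack but blue or yellow is not meant.

How it is judged:
On the way:
1. the green-capped tube is drawn up clear of the rack, still within 20 degrees of upright, before it is laid over (z of green_tube in the frame of rack above 0.068 m and angle between green_tube's own z axis and vertical below 0.35 rad and contact force between green_tube and the fingers above 0.5 N), for 0.05 s.
At the end, for the whole second after the job is handed in: Fingers hold the tube still, touching nothing else, cap up, 33-57 deg from upright, 65 deg or more off the page's crosswise axis; its middle within 60 mm lengthwise, 50 mm crosswise of the page centre; lower end 55-155 mm above the paper; rack, tubes, cup, marker within 25 mm of their starts (angle between green_tube's own z axis and vertical between 0.58 and 0.99 rad and angle between the z axis of green_tube and the y axis of pad, either way round above 1.13 rad and x of green_mid in the frame of pad between -0.06 and 0.06 m and y of green_mid in the frame of pad between -0.05 and 0.05 m and height (world z) of green_tube between 0.068 and 0.168 m and contact force between green_tube and the fingers above 0.5 N and contact force between green_tube and rack below 0.05 N and contact force between green_tube and pad below 0.05 N and contact force between green_tube and cup below 0.05 N and contact force between green_tube and marker below 0.05 N and contact force between green_tube and purple_tube below 0.05 N and contact force between green_tube and yellow_tube below 0.05 N and linear speed of green_tube below 0.03 m/s and angular speed of green_tube below 0.3 rad/s and distance of each of rack, purple_tube, yellow_tube, cup, marker from where it was at the start of the episode below 0.025 m and angle between rack's own z axis and vertical below 0.1 rad); the arm keeps its last pose, push and grip.
It fails at once if the rack is shoved by more than 25 mm or tipped (distance of rack from where it was at the start of the episode above 0.025 m or angle between rack's own z axis and vertical above 0.25 rad).
It fails at once if another tube, the specimen cup or the marker is moved by more than 25 mm (distance of any of purple_tube, yellow_tube, cup, marker from where it was at the start of the episode above 0.025 m).
It also fails if it takes over 32 s, if anything falls off the work surface, if the arm or the gripper's body presses on something with over 40 N, if the wrist force passes 120 N, or if a joint passes its speed limit or range.

## Working session

There is one attempt and no reset: what is moved stays moved. The work goes in short steps, Python scripts to look and compute and a tool call to move; the robot and the scene stay as the last step left them, time stands still between calls to the robot, and variables do not carry over. Pictures are saved under pics/ and viewed, about 8 in all and at most 12, crops included, and the job is handed in when it is done.

Besides the shell and the picture viewer there is one more tool, called by a JSON object that holds its "method" and its "body". move_arm: Moves the arm, as the interface text tells. Its arguments: {"type":"object","properties":{"commands":{"type":"string"},"grip_force":{"type":"number"}},"required":["commands"]}

```bash
ls; mkdir -p pics; cat > h.py <<'E'
import numpy as np, cv2
from bench import r
from scipy.spatial.transform import Rotation as R
def K(p,h=420):
    f=h/2/np.tan(np.radians(p["vfov"])/2); return np.array([[f,0,p["cx"]],[0,f,p["cy"]],[0,0,1.]])
def Rt(q): return R.from_quat([q[1],q[2],q[3],q[0]]).as_matrix()
def cam2world(name,s=None):
    p=r.camera_params(name)
    if name=="wrist":
        T=np.eye(4);T[:3,:3]=Rt(s["tcp_rot"]);T[:3,3]=s["position"];return T@np.array(p["tool_from_camera"])
    return np.linalg.inv(np.array(p["extrinsics"]))
def world(name,px,d,s=None):
    p=r.camera_params(name);px=np.array(px,float).reshape(-1,1,2)
    u=cv2.undistortPoints(px,K(p),np.array(p["D"],float))[:,0]
    d=np.asarray(d,float).reshape(-1)
    c=np.c_[u[:,0]*d,-u[:,1]*d,-d,np.ones(len(d))]
    return (cam2world(name,s)@c.T).T[:,:3]
def project(name,P,s=None):
    p=r.camera_params(name);T=np.linalg.inv(cam2world(name,s));c=(T[:3,:3]@np.atleast_2d(P).T).T+T[:3,3]
    c=c*[1,-1,-1];return cv2.projectPoints(c,np.zeros(3),np.zeros(3),K(p),np.array(p["D"],float))[0][:,0]
def save(im,n): cv2.imwrite("pics/"+n,cv2.cvtColor(im,cv2.COLOR_RGB2BGR))
E
python3 - <<'E'
from h import *
s=r.sense();print({k:np.round(v,3) for k,v in s.items()})
print(np.round(r.camera_params("wrist")["tool_from_camera"],3))
for c in("top","scene"):
    im,d=r.grab_frame(c);save(im,c+"0.png");np.savez(c+"0",im=im,d=d)
    for t in("green_tube","green_cap","purple_tube","yellow_tube","rack","pad","cup","marker"):
        for m in r.masks_of(t,c)[:3]:
            k=m["pixels"]&(d>0);v,u=np.nonzero(k)
            if len(u)==0: continue
            w=world(c,np.c_[u,v],d[k]);print(c,t,round(m["p"],2),np.round(m["xy"]),len(u),"med",np.round(np.median(w,0),3),"lo",np.round(np.percentile(w,2,0),3),"hi",np.round(np.percentile(w,98,0),3))
E
```

```text
pics
{'clock': np.float64(0.0), 'joints': array([-1.384,  0.399,  0.045,  1.538, -0.019,  1.207, -0.051]), 'dq': array([-0.001, -0.001, -0.002,  0.   ,  0.001,  0.   ,  0.001]), 'joint_torque': array([ 0.0000e+00, -4.7512e+01,  1.3650e+00, -2.5422e+01,  1.2000e-02,
        9.0000e-03, -0.0000e+00]), 'position': array([0.183, 0.623, 0.252]), 'tcp_rot': array([-0.   ,  0.142,  0.99 , -0.001]), 'force': array([-0.595, -1.132,  1.233]), 'ft_torque': array([-0.013, -0.044,  0.011]), 'grip_width': np.float64(0.085)}
[[-0.     0.948  0.318  0.082]
 [ 1.     0.     0.    -0.   ]
 [ 0.     0.318 -0.948 -0.121]
 [ 0.     0.     0.     1.   ]]
top green_tube 0.61 [369. 186.] 80 med [ 0.577 -0.314  0.092] lo [ 0.573 -0.321  0.05 ] hi [ 0.587 -0.308  0.097]
top green_cap 0.62 [370. 188.] 90 med [ 0.578 -0.314  0.092] lo [ 0.573 -0.322  0.049] hi [ 0.587 -0.308  0.097]
top purple_tube 0.66 [325. 186.] 59 med [ 0.581 -0.229  0.092] lo [ 0.576 -0.234  0.06 ] hi [ 0.589 -0.223  0.096]
top yellow_tube 0.54 [325. 185.] 99 med [ 0.581 -0.228  0.092] lo [ 0.574 -0.238  0.024] hi [ 0.591 -0.221  0.096]
to
[... 1083 characters left out ...]
89  0.031] hi [ 0.586 -0.267  0.094]
scene rack 0.91 [419. 256.] 2743 med [ 0.53  -0.447  0.043] lo [ 0.498 -0.493  0.001] hi [ 0.646 -0.394  0.064]
scene rack 0.88 [344. 297.] 4289 med [ 0.388 -0.375  0.019] lo [ 0.357 -0.446 -0.002] hi [ 0.48  -0.305  0.064]
scene rack 0.61 [332. 228.] 2495 med [ 0.573 -0.261  0.029] lo [ 0.549 -0.331 -0.001] hi [ 0.664 -0.192  0.064]
scene pad 0.75 [205. 214.] 2953 med [0.519 0.03  0.009] lo [ 0.429 -0.036  0.002] hi [0.632 0.109 0.011]
scene cup 0.69 [290. 191.] 541 med [ 0.667 -0.106  0.038] lo [ 0.655 -0.123  0.002] hi [ 0.703 -0.075  0.054]
scene marker 0.66 [249. 279.] 382 med [ 0.371 -0.205  0.008] lo [ 0.367 -0.258 -0.001] hi [ 0.377 -0.126  0.012]
```

```bash
python3 - <<'E'
import cv2
a=cv2.imread("pics/top0.png")
cv2.imwrite("pics/topcrop.png",cv2.resize(a[130:240,290:470],None,fx=4.4,fy=4.4,interpolation=cv2.INTER_CUBIC))
E
```

```text
(no output)
```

View pics/top0.png

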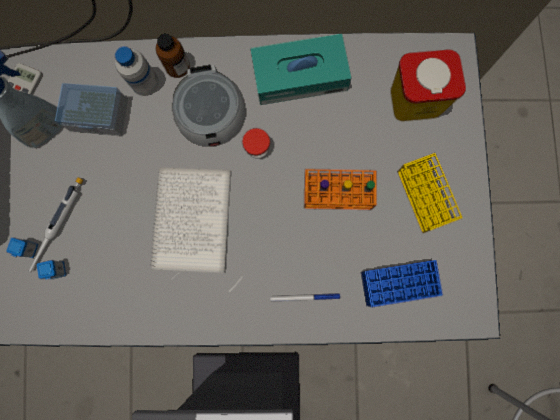

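View pics/topcrop.png

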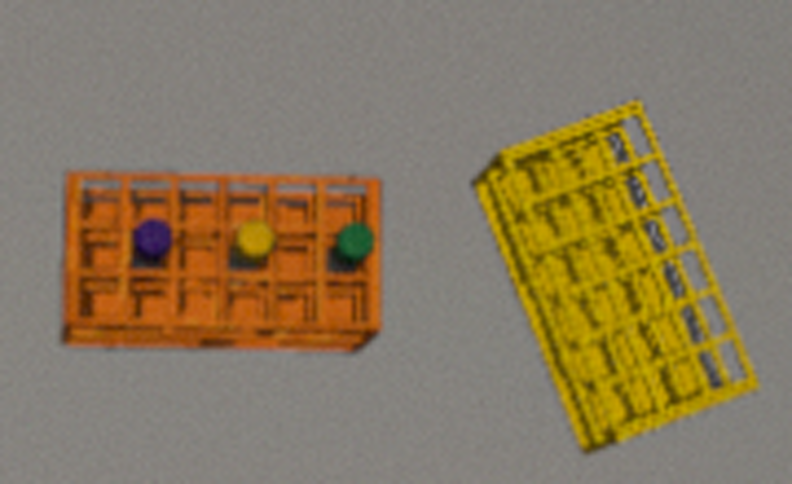

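View pics/scene0.png

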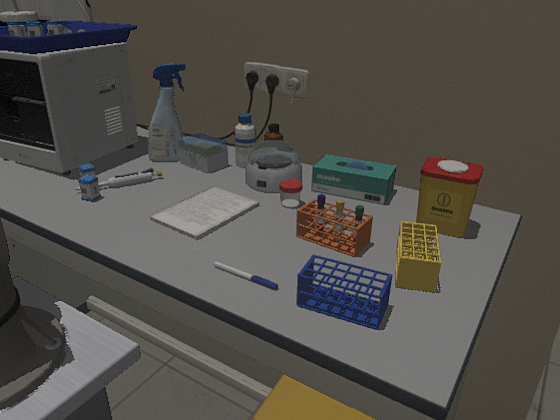

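The top view shows three tubes in the orange rack: purple (325,186), yellow (347,185) and green (370,186). The blue rack (402,283) and yellow rack (430,192) are decoys. The enlarged crop confirms the green cap at the right end of the orange rack's middle row. The pad is at (191,220).

The interface has no tilt axis, so I plan to pivot the tube between the jaws by dragging its lower end on the fixed pad.

```bash
python3 - <<'E'
from h import *
z=np.load("top0.npz");d=z["d"];im=z["im"]
v,u=np.mgrid[0:420,0:560];W=world("top",np.c_[u.ravel(),v.ravel()],d.ravel()).reshape(420,560,3)
dev=W[65:146,172:246].reshape(-1,3);dev=dev[dev[:,2]>.03];print("device",dev.min(0).round(3),dev.max(0).round(3))
hi=(W[...,2]>.14)&(W[...,0]>.2)&(d>0);print("tall px",hi.sum(),W[hi][:,:2].min(0) if hi.any() else 0)
for x0,x1,y0,y1,n in((145,238,160,280,"pad"),(296,384,160,216,"rack")):
    P=W[y0:y1,x0:x1].reshape(-1,3)
    P=P[(P[:,2]>(.007 if n=="pad" else .055))&(P[:,2]<(.03 if n=="pad" else .068))]
    print(n,len(P),np.median(P[:,2]),cv2.minAreaRect((P[:,:2]*1000).astype(np.float32)))
E
```

```text
device [ 0.4   -0.168  0.03 ] [0.855 0.077 1.017]
tall px 2516 [ 0.711688   -0.49285455]
pad 6988 0.010012722446015254 ((533.7410888671875, 38.76182174682617), (152.09732055664062, 209.303955078125), 86.63125610351562)
rack 1001 0.06307802064487855 ((582.7909545898438, -261.8525390625), (140.1469268798828, 69.44815826416016), 87.67606353759766)
```

{"method": "move_arm", "body": {"commands": "-41 -22 0 0 60;-41 -22 0 0 60;-41 -22 0 0 60;-41 -22 0 0 60;-41 -22 0 0 60;-41 -22 0 0 60;-41 -22 0 0 60;-41 -22 0 0 60"}}

```text
clock: 1.7
position: [0.4495, 0.3609, 0.2537]
tcp_rot: [0.0, 0.142, 0.99, 0.0]
force: [1.0, 0.5, -0.3]
grip_width: 0.0601
```

{"method": "move_arm", "body": {"commands": "-28 -39 0 0 60;-28 -39 0 0 60;-28 -39 0 0 60;-28 -39 0 0 60;-28 -39 0 0 60;-28 -39 0 0 60;-28 -39 0 0 60;-28 -39 0 0 60"}}

```text
clock: 2.5
position: [0.5758, -0.0019, 0.2537]
tcp_rot: [0.0, 0.142, 0.99, 0.0]
force: [0.5, 0.2, 0.1]
grip_width: 0.0602
```

{"method": "move_arm", "body": {"commands": "-13 -46 0 0 60;-13 -46 0 0 60;-13 -46 0 0 60;-13 -46 0 0 60;-13 -46 0 0 60;-13 -46 0 0 60;0 0 0 0.145 60;0 0 0 0.145 60"}}

```text
clock: 3.3
position: [0.5713, -0.2898, 0.2533]
tcp_rot: [0.0, 0.289, 0.957, -0.0]
force: [0.1, 0.2, 0.4]
grip_width: 0.0598
```

{"method": "move_arm", "body": {"commands": "0 0 0 0.148 60;0 0 0 0.148 60;0 0 0 0.148 60;0 0 0 0.148 60;0 0 0 0.148 60;0 0 0 0.148 60;0 0 0 0.148 60;0 0 0 0 60"}}

```text
clock: 4.1
position: [0.5725, -0.2866, 0.2531]
tcp_rot: [-0.0, 0.721, 0.693, -0.0]
force: [0.5, -0.2, -0.1]
grip_width: 0.0599
```

```bash
cat > look.py <<'E'
import sys
from h import *
n=sys.argv[1]
s=r.sense();im,d=r.grab_frame("wrist");save(im,n)
M=Rt(s["tcp_rot"]);print("pos",s["position"].round(4) if hasattr(s["position"],"round") else s["position"],"x",M[:,0].round(3),"y",M[:,1].round(3),"j7",s["joints"][6])
for t in("green_tube","green_cap","purple_tube","yellow_tube"):
    for m in r.masks_of(t,"wrist")[:3]:
        k=m["pixels"]&(d>0);v,u=np.nonzero(k)
        if len(u):
            w=world("wrist",np.c_[u,v],d[k],s);a=w[w[:,2]>np.percentile(w[:,2],98)-.004]
            print(t,round(m["p"],2),np.round(m["xy"]),len(u),"hi",np.percentile(w[:,2],98).round(4),"top c",((a.min(0)+a.max(0))/2).round(4), a.mean(0).round(4))
E
python3 look.py w1.png
```

```text
pos [ 0.5725 -0.2866  0.2531] x [ 0.04   0.999 -0.   ] y [ 0.999 -0.04  -0.   ] j7 0.6692140697420429
green_tube 0.87 [301. 220.] 539 hi 0.0951 top c [ 0.5825 -0.3154  0.0933] [ 0.5824 -0.3151  0.0937]
green_cap 0.56 [298. 220.] 590 hi 0.095 top c [ 0.5825 -0.3154  0.0933] [ 0.5824 -0.3151  0.0937]
purple_tube 0.97 [299. 115.] 408 hi 0.0951 top c [ 0.5852 -0.229   0.0937] [ 0.5854 -0.229   0.0938]
yellow_tube 0.93 [300. 168.] 446 hi 0.0953 top c [ 0.5837 -0.2723  0.0935] [ 0.5839 -0.2721  0.0938]
```

{"method": "move_arm", "body": {"commands": "-14 5 20 0 45;-14 5 30 0 45;0 0 30 0 45;0 0 25 0 45;0 0 18 0 45;0 0 0 0 45"}}

```text
clock: 4.95
position: [0.5799, -0.3141, 0.1276]
tcp_rot: [-0.002, 0.721, 0.693, -0.001]
force: [0.3, 0.8, -0.4]
grip_width: 0.045
```

```bash
python3 look.py w2.png
```

```text
pos [ 0.5799 -0.3141  0.1276] x [0.04  0.999 0.002] y [ 0.999 -0.04  -0.004] j7 0.7765068818823324
green_tube 0.83 [292. 258.] 1782 hi 0.0949 top c [ 0.5824 -0.3155  0.0936] [ 0.5823 -0.3149  0.0937]
green_cap 0.94 [292. 260.] 1836 hi 0.0949 top c [ 0.5824 -0.3153  0.0936] [ 0.5823 -0.3148  0.0937]
green_cap 0.62 [291.  72.] 1269 hi 0.0953 top c [ 0.5857 -0.2295  0.094 ] [ 0.5856 -0.2294  0.0938]
yellow_tube 0.94 [294. 176.] 1393 hi 0.0951 top c [ 0.5842 -0.2726  0.0934] [ 0.5842 -0.2723  0.0938]
```

View pics/w2.png

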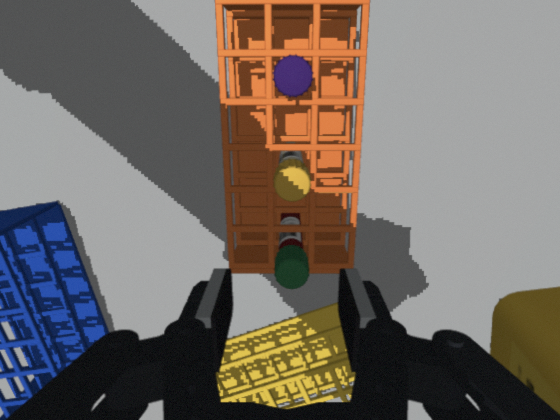

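The wrist view shows the green cap at (292,262) between the open fingers at (215,300) and (350,300). Yellow is at (293,180) and purple at (293,76). I'll shift +2 mm in y, go down and close.

{"method": "move_arm", "body": {"commands": "-1 2 17 0 45;0 0 14 0 35;0 0 6 0 35;0 0 0 0 35", "grip_force": 20}}

```text
clock: 5.6
position: [0.5821, -0.3156, 0.0912]
tcp_rot: [-0.002, 0.721, 0.693, -0.001]
force: [-0.5, -0.1, -0.1]
grip_width: 0.0351
```

{"method": "move_arm", "body": {"commands": "0 0 0 0 10;0 0 0 0 10;0 0 0 0 10;0 0 0 0 10;0 0 0 0 10", "grip_force": 20}}

```text
clock: 6.1
position: [0.5833, -0.3164, 0.0935]
tcp_rot: [0.0, 0.721, 0.692, 0.0]
force: [-0.4, 0.9, -0.0]
grip_width: 0.015
```

{"method": "move_arm", "body": {"commands": "0 0 -15 0 10;0 0 -20 0 10;0 0 -25 0 10;0 0 -25 0 10;0 0 -20 0 10;0 0 0 0 10;0 0 0 0 10"}}

```text
clock: 6.8
position: [0.5833, -0.3165, 0.199]
tcp_rot: [0.0, 0.721, 0.692, 0.0]
force: [0.6, -0.2, -0.5]
grip_width: 0.0148
```

```bash
python3 look.py w3.png; python3 -c "
from h import *
im,d=r.grab_frame('scene');save(cv2.resize(im[120:300,260:480],None,fx=3,fy=3),'s3.png')"
```

```text
pos [ 0.5833 -0.3165  0.199 ] x [ 0.041  0.999 -0.   ] y [ 0.999 -0.041  0.001] j7 0.7375600151948367
green_tube 0.74 [288. 283.] 3274 hi 0.2004 top c [ 0.583  -0.3153  0.1989] [ 0.583  -0.3145  0.1993]
green_cap 0.78 [282. 283.] 3234 hi 0.2004 top c [ 0.5828 -0.3152  0.1988] [ 0.5829 -0.3145  0.1993]
purple_tube 0.94 [286.  72.] 608 hi 0.0953 top c [ 0.5856 -0.2296  0.0943] [ 0.5856 -0.2295  0.0939]
purple_tube 0.33 [286. 283.] 3218 hi 0.2004 top c [ 0.5829 -0.3153  0.1988] [ 0.5829 -0.3145  0.1993]
yellow_tube 0.66 [283. 143.] 715 hi 0.095 top c [ 0.5841 -0.2725  0.0934] [ 0.5841 -0.2725  0.0938]
yellow_tube 0.59 [288. 282.] 3139 hi 0.2004 top c [ 0.583  -0.3152  0.1988] [ 0.583  -0.3145  0.1993]
```

View pics/s3.png

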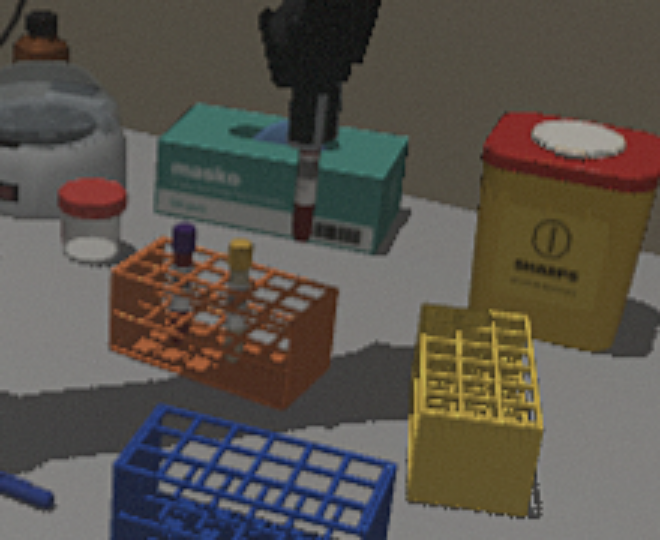

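The tube is out of the rack, upright and clear, with its lower end at (300,235) in the crop. I'm carrying it over to the pad.

{"method": "move_arm", "body": {"commands": "0 0 -30 0 10;39 -11 -10 0 10;39 -11 0 0 10;39 -11 0 0 10;39 -11 0 0 10;39 -11 0 0 10;39 -11 0 0 10;39 -11 0 0 10"}}

```text
clock: 7.9
position: [0.5166, -0.039, 0.238]
tcp_rot: [-0.0, 0.722, 0.692, -0.0]
force: [0.8, -0.0, -0.3]
grip_width: 0.0149
```

{"method": "move_arm", "body": {"commands": "39 -11 0 0 10;39 -10 0 0 10;0 0 0 -0.14 10;0 0 0 -0.14 10;0 0 0 -0.14 10;0 0 0 -0.14 10;0 0 0 -0.14 10;0 0 0 -0.14 10"}}

```text
clock: 8.7
position: [0.4994, 0.0381, 0.238]
tcp_rot: [-0.0, 0.374, 0.927, -0.0]
force: [-0.1, 0.4, -0.7]
grip_width: 0.0149
```

{"method": "move_arm", "body": {"commands": "0 0 0 -0.14 10;0 0 0 -0.14 10;0 0 0 -0.14 10;0 0 0 -0.14 10;0 0 0 -0.14 10;0 0 0 0 10"}}

```text
clock: 9.3
position: [0.4994, 0.0381, 0.238]
tcp_rot: [-0.0, 0.036, 0.999, -0.0]
force: [-0.0, 0.1, 0.3]
grip_width: 0.0151
```

```bash
python3 look.py w4.png
```

```text
pos [0.4994 0.0381 0.238 ] x [-0.997  0.072  0.001] y [ 0.072  0.997 -0.   ] j7 1.4478556231923876
green_tube 0.86 [289. 282.] 3235 hi 0.2394 top c [0.4975 0.0379 0.2379] [0.4968 0.038  0.2383]
green_cap 0.67 [286. 284.] 3220 hi 0.2394 top c [0.4974 0.0379 0.2379] [0.4967 0.038  0.2383]
purple_tube 0.61 [  7. 292.] 246 hi 0.072 top c [ 0.5848 -0.2237  0.0713] [ 0.585  -0.2237  0.0704]
```

View pics/w4.png

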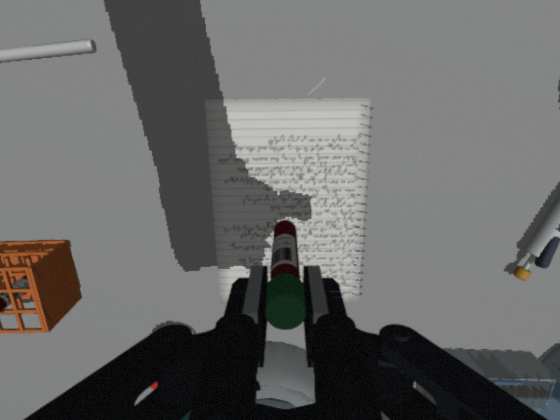

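The tube hangs upright over the pad, lower end at (287,225), with the page running lengthwise along tool x. I'll lower it to the paper and watch the force.

{"method": "move_arm", "body": {"commands": "0 0 40 0 10;0 0 40 0 10;0 0 35 0 10;0 0 15 0 10;0 0 4 0 10;0 0 2 0 10;0 0 0 0 10", "grip_force": 20}}

```text
clock: 10.25
position: [0.5005, 0.0384, 0.1031]
tcp_rot: [0.001, 0.036, 0.999, 0.0]
force: [0.1, 0.2, 1.3]
grip_width: 0.0148
```

{"method": "move_arm", "body": {"commands": "0 0 2 0 10;0 0 0 0 10"}}

```text
clock: 10.45
position: [0.5001, 0.0385, 0.101]
tcp_rot: [0.001, 0.036, 0.999, 0.0]
force: [-0.4, -0.3, -0.2]
grip_width: 0.015
```

{"method": "move_arm", "body": {"commands": "0 0 2 0 10;0 0 0 0 10"}}

```text
clock: 10.65
position: [0.5003, 0.0385, 0.0989]
tcp_rot: [0.001, 0.036, 0.999, 0.0]
force: [-0.3, 0.3, 3.3]
grip_width: 0.0149
```

{"method": "move_arm", "body": {"commands": "0 0 2 0 10;0 0 0 0 10"}}

```text
clock: 10.85
position: [0.5019, 0.0384, 0.0986]
tcp_rot: [0.002, 0.036, 0.999, 0.001]
force: [-1.3, 0.0, 14.8]
grip_width: 0.0155
```

Contact came at TCP z ≈ 0.099, with about 15 N. Now I'll pivot the tube by moving along the arc.

{"method": "move_arm", "body": {"commands": "-7 0 0 0 10;-8 0 1 0 10;-7 0 1 0 10;-7 0 3 0 10;0 0 0 0 10"}}

```text
clock: 11.35
position: [0.5303, 0.0362, 0.0922]
tcp_rot: [0.001, 0.036, 0.999, 0.0]
force: [-0.0, -0.7, 6.9]
grip_width: 0.0151
```

```bash
python3 look.py w5.png
```

```text
pos [0.5303 0.0362 0.0922] x [-0.997  0.072 -0.002] y [0.072 0.997 0.   ] j7 1.621743828862321
green_tube 0.84 [288. 264.] 4853 hi 0.0976 top c [0.5273 0.036  0.0965] [0.5264 0.0362 0.0959]
green_cap 0.7 [283. 264.] 4809 hi 0.0977 top c [0.5273 0.0361 0.0965] [0.5264 0.0362 0.0959]
purple_tube 0.62 [293. 165.] 68359 hi 0.0118 top c [0.5327 0.0407 0.0629] [0.4985 0.0411 0.0104]
```

View pics/w5.png

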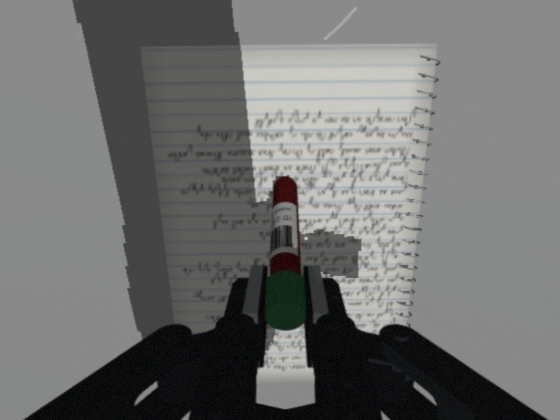

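The lower end stays put at (287,180) and the tube is leaning as intended, so I'll continue along the arc.

{"method": "move_arm", "body": {"commands": "-7 0 3 0 10;-7 0 3 0 10;-6 0 4 0 10;-6 0 4 0 10;-5 0 5 0 10;-4 0 4 0 10;0 0 0 0 10"}}

```text
clock: 12.3
position: [0.565, 0.0337, 0.0685]
tcp_rot: [0.001, 0.036, 0.999, -0.0]
force: [2.2, 0.2, 5.0]
grip_width: 0.0149
```

```bash
cat > ang.py <<'E'
import sys
from h import *
s=r.sense();im,d=r.grab_frame("wrist");save(im,sys.argv[1]);m=r.masks_of("green_tube","wrist")[0]
print(s["position"],s["force"],m["p"],m["xy"])
k=m["pixels"]&(d>0);k=cv2.erode(k.astype(np.uint8),np.ones((3,3)))>0;v,u=np.nonzero(k);w=world("wrist",np.c_[u,v],d[k],s)
# visible ridge: fit a line in x-z after binning across the image rows
rows=[(np.median(w[v==q],0)) for q in np.unique(v) if (v==q).sum()>5];P=np.array(rows)
c=P[np.r_[0:len(P)]];l=cv2.fitLine(c.astype(np.float32),cv2.DIST_HUBER,0,.001,.001).ravel()
print("dir",l[:3].round(3),"tilt deg",np.degrees(np.arccos(abs(l[2]))).round(1),"ends",P[0].round(4),P[-1].round(4))
E
python3 ang.py w6.png
```

```text
[0.565      0.03369118 0.06845121] [2.24865109 0.18644959 4.99616721] 0.63 [289.3, 234.5]
dir [ 0.734 -0.049  0.678] tilt deg 47.3 ends [0.4987 0.0386 0.018 ] [0.5697 0.0345 0.0703]
```

{"method": "move_arm", "body": {"commands": "0 0 -10 0 10;0 0 -20 0 10;0 0 -25 0 10;0 0 -25 0 10;0 0 -15 0 10;0 0 -5 0 10;0 0 0 0 10;0 0 0 0 10", "grip_force": 30}}

```text
clock: 13.2
position: [0.5624, 0.0338, 0.1671]
tcp_rot: [-0.001, 0.036, 0.999, -0.0]
force: [0.1, -0.1, -1.1]
grip_width: 0.0149
```

```bash
python3 ang.py w7.png; python3 -c "
from h import *
im,d=r.grab_frame('scene');save(im,'s7.png')
z0=np.load('scene0.npz')['im']
for t in('purple_tube','yellow_tube','cup','marker'): print(t,[np.round(x['xy']) for x in r.search_frame(t,'scene')[:2]])"
```

```text
[0.56238222 0.03382197 0.16713952] [ 0.13483082 -0.05214166 -1.14903219] 0.62 [287.1, 239.1]
dir [ 0.712 -0.051  0.701] tilt deg 45.5 ends [0.4978 0.0384 0.1155] [0.5664 0.0334 0.1697]
purple_tube [array([320., 203.])]
yellow_tube [array([336., 211.])]
cup [array([291., 192.]), array([337., 211.])]
marker [array([246., 275.])]
```

View pics/s7.png

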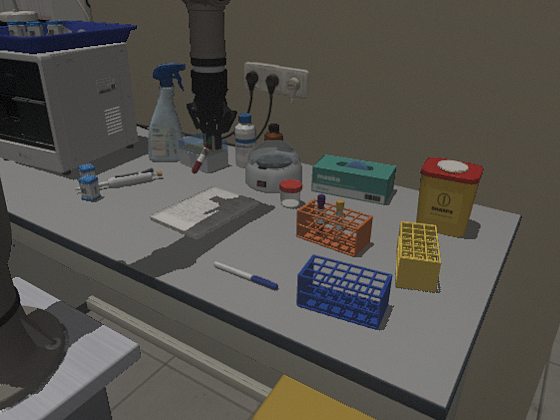

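The scene view shows the tube slanted at (200,160) over the pad, with the rack, other tubes, cup and marker where they started. I'm handing in.

```bash
python3 -c "
from bench import r
s=r.sense();print(s['position'],abs(s['dq']).max(),s['grip_width']);print(r.finish_job())"
```

```text
[0.56321303 0.03368506 0.16784267] 0.00285261313380206 0.014822460876673119
the job is handed in; nothing more can be done
None
```

I drew the green-capped tube straight up out of the orange rack until it was clear and carried it upright to the worksheet pad. The move commands cannot tilt the tool. So I rested the tube's lower end on the paper and moved the grip along an arc until the tube leaned over, then lifted it and handed in at about 13.4 s.

Last checks before handing in:
- **Slant:** about 45.5° measured from the wrist depth image, cap end up, leaning lengthwise along the page.
- **Position:** the tube's middle is within about 5 mm of the page centre, with its lower end about 10 cm above the paper.
- **Grip:** the tube was still held (14.8 mm opening) and the arm was still, with about 1 N or less on the wrist.
- **Surroundings:** in the scene picture the rack, other two tubes, cup and marker looked unmoved. The detector placed them within about 6 pixels of where it first did.

None of the checks failed or disagreed. The hand-in itself reports no verdict.

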